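Reverse a row of sample bottles for distillation

TASK

The four sample bottles must be distilled last-in first: move them all from the grey rack to the white rack in reverse order, counting from each rack's black end, so that the bottle now nearest the grey rack's black end stands in the white rack's bay farthest from its black end, the second nearest in the second farthest, and so on, one bottle to a bay. Keep the bottles upright and set each down gently on the bay's floor, not dropped; leave the two amber jars alone.

Things in the scene. Friction and masses are not known exactly. Their poses are not given: they have to be found in the camera images.
- red_bottle (a point): White sample bottle with a red screw cap and a red band near the foot, loose, upright, 84 mm tall over the cap, about 60 to 130 g. Body 36 mm in diameter up to 62 mm, cap 30 mm above 66 mm. Point: on its axis, half-way up (42 mm above its foot); z up along the axis. Starts about mid-bay on a bay floor of the grey rack, neighbours 62 mm away.
- yellow_bottle (a point): White sample bottle with a yellow screw cap and a yellow band near the foot, loose, upright, 84 mm tall over the cap, about 60 to 130 g. Body 36 mm in diameter up to 62 mm, cap 30 mm above 66 mm. Point: on its axis, half-way up (42 mm above its foot); z up along the axis. Starts about mid-bay on a bay floor of the grey rack, neighbours 62 mm away.
- green_bottle (a point): White sample bottle with a green screw cap and a green band near the foot, loose, upright, 84 mm tall over the cap, about 60 to 130 g. Body 36 mm in diameter up to 62 mm, cap 30 mm above 66 mm. Point: on its axis, half-way up (42 mm above its foot); z up along the axis. Starts about mid-bay on a bay floor of the grey rack, neighbours 62 mm away.
- blue_bottle (a point): White sample bottle with a blue screw cap and a blue band near the foot, loose, upright, 84 mm tall over the cap, about 60 to 130 g. Body 36 mm in diameter up to 62 mm, cap 30 mm above 66 mm. Point: on its axis, half-way up (42 mm above its foot); z up along the axis. Starts about mid-bay on a bay floor of the grey rack, neighbours 62 mm away.
- tag_red: Small flat red tag (18 x 34 x 4 mm) fixed on the ledge of the grey rack beside the bay in which the red-capped bottle stands at the start; it stays there. Origin: centre of that bay's floor (6 mm above the table); the tag itself lies 46 mm from it along its +x. Axes as the grey rack's.
- tag_yellow: Small flat yellow tag (18 x 34 x 4 mm) fixed on the ledge of the grey rack beside the bay in which the yellow-capped bottle stands at the start; it stays there. Origin: centre of that bay's floor (6 mm above the table); the tag itself lies 46 mm from it along its +x. Axes as the grey rack's.
- tag_green: Small flat green tag (18 x 34 x 4 mm) fixed on the ledge of the grey rack beside the bay in which the green-capped bottle stands at the start; it stays there. Origin: centre of that bay's floor (6 mm above the table); the tag itself lies 46 mm from it along its +x. Axes as the grey rack's.
- tag_blue: Small flat blue tag (18 x 34 x 4 mm) fixed on the ledge of the grey rack beside the bay in which the blue-capped bottle stands at the start; it stays there. Origin: centre of that bay's floor (6 mm above the table); the tag itself lies 46 mm from it along its +x. Axes as the grey rack's.
- grey_rack: Dark grey rack, full of bottles at the start: 256 x 66 mm, fixed; four square bays (54 mm inside) in a row along its y, floor 6 mm up, walls and 8 mm dividers up to 20 mm. Black block, 30 mm tall, at its +y end; counted from it the bay centres are y = +93, +31, -31, -93 mm, x = 0. A 6 mm high, 24 mm wide ledge on its +x side. Origin: underside, middle of the row of bays; z up.
- white_rack: White rack, empty at the start: 256 x 66 mm, fixed; four square bays (54 mm inside) in a row along its y, floor 6 mm up, walls and 8 mm dividers up to 20 mm. Black block, 30 mm tall, at its +y end; counted from it the bay centres are y = +93, +31, -31, -93 mm, x = 0. A 6 mm high, 24 mm wide ledge on its +x side. Origin: underside, middle of the row of bays; z up.
- jar_left: Amber jar with a white cap, loose, 50 mm in diameter, 70 mm tall; the left (+y) one of two bystanders beyond the racks. Origin: centre of its underside, z up.
- jar_right: Amber jar with a white cap, loose, 50 mm in diameter, 70 mm tall; the right (-y) one of two bystanders beyond the racks. Origin: centre of its underside, z up.
There are look-alikes about, which are no part of the job. What is shaped like the part that bears green_bottle but purple is not meant.

How it is judged:
By the outcome, as a careful person would: the job done as asked, in the order asked, and still so for the second after the job is handed in, with the robot touching nothing.
It also fails if it takes over 112 s, if anything falls off the work surface, if the arm or the gripper's body presses on something with over 40 N, if the wrist force passes 120 N, or if a joint passes its speed limit or range.

ROBOT

A 6-joint arm with a two-finger parallel gripper is mounted at the origin on the work surface. World frame = base frame: x ahead of the robot, y to its left, z up, the work surface at z = 0. Lengths are in m, angles in rad, forces in N, time in s.
With the tool pointing down it reaches from about 0.25 to 0.775 m from the base axis. Payload 4 kg.
Tool frame: the origin (TCP) lies at the centre of the arm's flange, where the gripper is bolted on; the fingertips stand 199 mm ahead of it and the grasp point (between the pads) lies 180 mm ahead of it (robot.tcp_to_tips is the z of the fingertips in the tool frame, in m); z points along the fingers, y is the line along which they close (so a half turn about z gives the same grasp; the last joint's range is limited). The gripper opens to 94 mm and grips with 3 to 60 N. Pads are 16 mm wide; open, the fingers measure 119 mm over their backs; the gripper's body (75 mm by 177 mm) begins 78 mm behind the grasp point.
Start: joints at [1.199, 0.087, 1.371, -0, 1.684, -0.103], TCP at [0.146, 0.53, 0.405] pointing down, gripper open.
Joint ranges: [-3.1, 3.1], [-0.76, 2.03], [0.27, 2.55], [-1.08, 4.22], [0.17, 2.65], [-2.57, 2.57]. Speed limits (rad/s): [2.79, 2.79, 3.14, 3.14, 3.14, 3.14].

INTERFACE

Orientations are given as [roll, pitch, yaw] about the fixed x, y, z axes, in that order (R = Rz(yaw) Ry(pitch) Rx(roll)).
In Python, from bench import robot gives the robot as it stands.
- The arm moves only by the tool play_rows, never from a script. Its arguments are lists of equal length, an entry for each row: "translation": the shift along the tool's x, y, z scaled (see below), a list of three; "twist": the turn, a rotation vector about the tool's x, y, z scaled (see below), a list of three; "gripper": the opening, from -1 (shut) to 1 (fully open). A call has 1 to 8 rows; each row shifts and turns the commanded pose from where the row before left it, along the tool's axes as they then stand; what a row does not reach is not made up. The controller multiplies each number of a shift by 0.04 m and each number of a turn by 0.1 rad. A row lasts 1/10 s, in which the tool goes at most 50 mm and 8.59 degrees, less where a joint would pass 70% of its speed; a pose out of reach is approached as far as the arm can. A call with a number of a shift or a turn outside -1 to 1 is refused whole. A call with a gripper value outside its range is refused whole. The fingers move at their own pace and stop on an object; the grip force is fixed at half the most. Time passes only in rows, so rows that do not move let the fingers close. It gives the time, the measured TCP pose, the force, the opening and the grip force at its end, in the units of the state.
- robot.get_obs(): the state, without advancing time (a new reading comes with each control period).
- robot.snapshot(name): name is "side" or "top"; returns the picture (480x640x3 uint8, red, green, blue); there is no depth.
- robot.camera_model(name): a dict with "camera_matrix" (3x3 intrinsics, pixels), "k1" (the pictures are not rectified: a ray, as slopes to the right and down, at radius r is drawn at 1 + k1 r^2 times it, then the intrinsics apply), "rvec" (rotation vector, rad) and "tvec" (3), from world to camera coordinates, as OpenCV has them. Camera axes: x right, y down, z forward; pixel columns grow to the right and rows downward; lengths in m; the calibration is good to about 2 mm. A picture is of the moment at which its call begins. camera_model takes no time and is no camera call.
- robot.close_job(): hands the job in; it is judged then, once.
Trained networks look in the newest picture that a camera, given by its name, has taken for a name from the list of things; names that differ only in an ending like _2 or _b are one class to them, and where a whole thing is asked for, a point or a joint stands for the part that bears it (a point fixed in the world has none). Each returns a list of dicts, best first, with "score" (0 to 1); they miss things now and then, are a little off and sometimes report something else, mostly with a low value. They report only what shows in the picture. A call takes as long as a camera call. They do not tell look-alikes from the thing itself.
- robot.recognise(name, camera): "centre" ([x, y, z] in m, in world coordinates, good to about 4 mm: the middle of the surface that is visible of it).
- robot.spot_point(name, camera): "centre" ([x, y, z] in m, in world coordinates, good to about 4 mm: a listed point, or the origin of a listed thing).
The state is a dict: "time": time; "joint_positions": joint angles; "qvel": joint speeds; "joint_torque": joint torques, N m; "tool_pos": TCP position; "ee_rot": TCP orientation; "wrist_force": force on the tool from outside, world axes, zero at the start; "wrist_torque": the same for the moment, N m; "width": finger opening in m; "finger_force": force on a finger pad.
Only numpy, scipy, OpenCV 4.12 (cv2) and the standard library are available. Lean on these libraries where they do the work, as an engineer would, in place of code of your own. Each camera call takes 0.05 s, during which the arm holds its last target. There are 200 camera calls.

## Working session

There is one attempt and no reset: what is moved stays moved. The work goes in short steps, Python scripts to look and compute and a tool call to move; the robot and the scene stay as the last step left them, time stands still between calls to the robot, and variables do not carry over. Pictures are saved under pics/ and viewed, at most 14 in all, crops included, and the job is handed in when it is done.

Besides the shell and the picture viewer there is one more tool, called after "Emit:" as name(argument=value, ...) on one line, values as JSON. play_rows: Moves the arm, as the interface text tells. Its arguments: {"type":"object","properties":{"translation":{"type":"array","items":{"type":"array","items":{"type":"number","minimum":-1,"maximum":1}}},"twist":{"type":"array","items":{"type":"array","items":{"type":"number","minimum":-1,"maximum":1}}},"gripper":{"type":"array","items":{"type":"number"}}},"required":["translation","twist","gripper"]}

```bash
mkdir -p pics; ls; python3 - <<'E'
from bench import robot
import cv2
for n in("top","side"):
    cv2.imwrite(f"pics/{n}0.png",robot.snapshot(n)[:,:,::-1])
o=robot.get_obs();print(o["time"],o["tool_pos"],o["ee_rot"],o["width"])
for n in["grey_rack","white_rack","tag_red","tag_yellow","tag_green","tag_blue","red_bottle","yellow_bottle","green_bottle","blue_bottle","jar_left","jar_right"]:
  for c in ("top","side"):
    print(n,c,[([round(float(v),3) for v in d["centre"]],round(d["score"],2)) for d in robot.spot_point(n,c)[:3]])
E
```

```text
pics
0.1 [0.14604021 0.53016015 0.40361396] [-3.13962368e+00 -1.86468425e-04  2.87277940e+00] 0.09401717487024237
grey_rack top [([0.527, -0.213, 0.002], 0.92)]
grey_rack side [([0.533, -0.211, 0.002], 0.84)]
white_rack top [([0.531, 0.215, -0.005], 0.77)]
white_rack side [([0.529, 0.22, 0.001], 0.94)]
tag_red top []
tag_red side []
tag_yellow top []
tag_yellow side []
tag_green top []
tag_green side []
tag_blue top []
tag_blue side []
red_bottle top [([0.533, -0.298, 0.048], 0.87), ([0.532, -0.213, 0.003], 0.3)]
red_bottle side [([0.529, -0.301, 0.048], 0.92)]
yellow_bottle top [([0.523, -0.117, 0.05], 0.68)]
yellow_bottle side [([0.524, -0.115, 0.05], 0.79)]
green_bottle top [([0.532, -0.237, 0.046], 0.58)]
green_bottle side [([0.433, -0.199, 0.044], 0.7), ([0.524, -0.116, 0.051], 0.56)]
blue_bottle top [([0.529, -0.185, 0.051], 0.57), ([0.755, 0.115, 0.002], 0.54)]
blue_bottle side [([0.531, -0.182, 0.044], 0.8)]
jar_left top [([0.755, 0.113, 0.001], 0.8), ([0.522, -0.114, 0.049], 0.4)]
jar_left side [([0.749, 0.113, -0.002], 0.81), ([0.53, 0.219, 0.003], 0.22)]
jar_right top [([0.76, -0.088, -0.001], 0.92)]
jar_right side [([0.761, -0.086, -0.004], 0.76)]
```

View pics/top0.png

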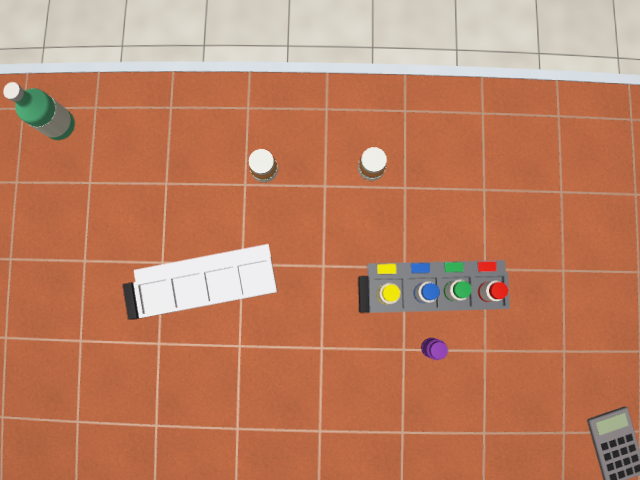

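View pics/side0.png

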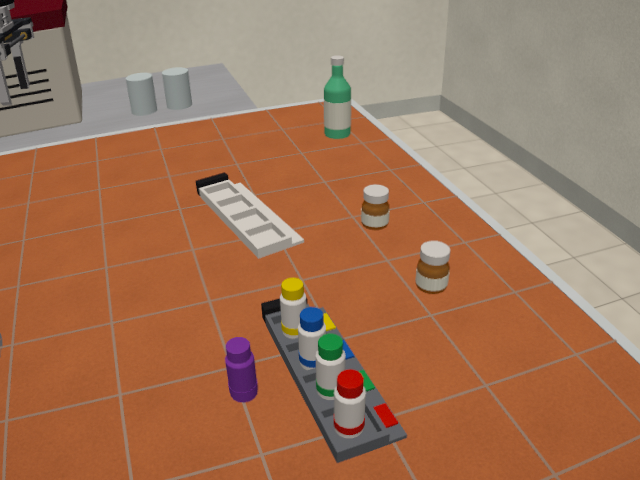

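The top view shows the grey rack's caps in order from its black end: yellow (390,293), blue (428,292), green (460,289), red (498,291). The look-alike is the purple bottle at (434,349), standing outside the rack. It has no green cap and isn't in a bay, so the green bottle is the one at (460,289). The white rack's black end is at (130,300), on the left, and the rack is turned about 10°.

```bash
cat > h.py <<'E'
from bench import robot
import numpy as np, cv2
from scipy.optimize import minimize, least_squares
def proj(n,P):
    m=robot.camera_model(n);K=np.array(m["camera_matrix"],float)
    p,_=cv2.projectPoints(np.array(P,float).reshape(-1,1,3),np.array(m["rvec"],float),np.array(m["tvec"],float),K,np.array([m["k1"],0,0,0,0],float))
    return p.reshape(-1,2)
def box(x0,x1,y0,y1,z0,z1): return [(x,y,z) for x in(x0,x1) for y in(y0,y1) for z in(z0,z1)]
def W(P,p):
    c,s=np.cos(p[2]),np.sin(p[2]);return [(p[0]+c*x-s*y,p[1]+s*x+c*y,z) for x,y,z in P]
def fill(n,parts):
    S=4;m=np.zeros((480*S,640*S),np.uint8)
    for q in parts:
        h=cv2.convexHull(((proj(n,q)+.5)*S).astype(np.float32)).astype(np.int32);cv2.fillConvexPoly(m,h,255)
    return cv2.resize(m,(640,480),interpolation=cv2.INTER_AREA)/255.
RACK=[box(-.033,.033,-.128,.128,0,.02),box(.033,.057,-.128,.128,0,.006)]
def near(mask,p):
    k,l,st,c=cv2.connectedComponentsWithStats(mask.astype(np.uint8))
    i=1+min((j for j in range(k-1) if st[j+1,4]>40),key=lambda j:np.hypot(*(c[j+1]-p)));return l==i,c[i],st[i,4]
def fitrack(im,cams,p0,maskf):
    M={n:near(maskf(im[n].astype(int)),proj(n,[(p0[0],p0[1],.006)])[0]) for n in cams}
    M={n:cv2.morphologyEx(M[n][0].astype(np.uint8),cv2.MORPH_CLOSE,np.ones((5,5)))for n in cams}
    f=lambda p:sum(np.abs(fill(n,[W(q,p) for q in RACK])-M[n]).sum()/M[n].sum() for n in cams)
    r=minimize(f,p0,method="Nelder-Mead",options=dict(initial_simplex=np.array(p0)+np.array([[0,0,0],[.006,0,0],[0,.006,0],[0,0,.05]]),xatol=1e-4,fatol=1e-4))
    return r.x,r.fun
def hsv(col):
    def f(a):
        H=cv2.cvtColor(a.astype(np.uint8),cv2.COLOR_RGB2HSV).astype(int);h,s,v=H[...,0],H[...,1],H[...,2]
        d={"red":((h<4)|(h>174))&(s>215),"yellow":(abs(h-27)<6)&(s>150),"green":(abs(h-68)<14)&(s>150),"blue":(abs(h-108)<10)&(s>120)}[col]
        return d&(v>60)
    return f
t=np.linspace(0,2*np.pi,24,endpoint=False)
def cap(x,y,z=0.006,z0=.066,z1=.084): return [(x+.015*np.cos(a),y+.015*np.sin(a),z+h) for a in t for h in(z0,z1)]
def fitcap(im,col,p0,cams=("top","side")):
    D={};
    for n in cams:
        m,c,A=near(hsv(col)(im[n]),proj(n,[(p0[0],p0[1],.085)])[0]);D[n]=(c,A)
    def r(p):
        o=[]
        for n in cams:
            m=cv2.moments(cv2.convexHull(proj(n,cap(*p)).astype(np.float32)));o+=[m["m10"]/m["m00"]-D[n][0][0],m["m01"]/m["m00"]-D[n][0][1]]
        return np.array(o)
    s=least_squares(r,p0);return s.x,s.fun,[D[n][1] for n in cams]
E
cat > m.py <<'E'
from h import *
im={n:robot.snapshot(n) for n in("top","side")}
np.set_printoptions(precision=4,suppress=True)
white=lambda a:(a.min(2)>120)&(a.max(2)-a.min(2)<40)
for cams in(("top",),("side",),("top","side")): print("white",cams,*fitrack(im,cams,[.53,.217,.185],white))
for c,p in dict(red=(.531,-.3),yellow=(.524,-.116),green=(.531,-.238),blue=(.53,-.183)).items():
    print(c,*fitcap(im,c,p),*fitcap(im,c,p,("top",))[:1])
E
python3 m.py
```

```text
white ('top',) [0.5287 0.2156 0.2111] 0.014063952087564106
white ('side',) [0.5297 0.2176 0.2074] 0.03704407610501828
white ('top', 'side') [0.529  0.2164 0.2098] 0.05784394913562414
red [ 0.5312 -0.3015] [-0.0778 -0.6728 -0.4812  0.4295] [np.int32(222), np.int32(607)] [ 0.5301 -0.3016]
yellow [ 0.524  -0.1159] [-0.2664 -0.4751 -0.2791  0.5561] [np.int32(230), np.int32(427)] [ 0.5232 -0.1163]
green [ 0.5319 -0.238 ] [-0.0878 -0.5977 -0.3458  0.3086] [np.int32(232), np.int32(535)] [ 0.5309 -0.2381]
blue [ 0.5275 -0.1833] [-0.3002 -0.5465 -0.2174  0.4299] [np.int32(235), np.int32(487)] [ 0.5266 -0.1838]
```

Emit:
play_rows(translation=[[0,0,0],[0,0,0],[0,0,0],[0,0,0],[0,0,0],[0,0,0],[0,0,0],[0,0,0]], twist=[[0,0,1],[0,0,1],[0,0,1],[0,0,1],[0,0,1],[0,0,1],[0,0,1],[0,0,1]], gripper=[1,1,1,1,1,1,1,1])

```text
time: 2.2
tool_pos: [0.1461, 0.5302, 0.4047]
ee_rot: [3.142, -0.0, 2.069]
wrist_force: [0.3, 0.7, 0.1]
width: 0.094
finger_force: 0.0
```

Emit:
play_rows(translation=[[0,0,0],[0,0,0],[0,0,0],[0,0,0],[0,0,0],[0,0,0]], twist=[[0,0,1],[0,0,1],[0,0,1],[0,0,1],[0,0,1],[0,0,0]], gripper=[1,1,1,1,1,1])

```text
time: 2.8
tool_pos: [0.1461, 0.5302, 0.4047]
ee_rot: [3.142, -0.0, 1.573]
wrist_force: [0.8, -0.0, -0.3]
width: 0.0943
finger_force: 0.0
```

Emit:
play_rows(translation=[[-0.95,0.556,0.1],[-0.95,0.556,0.1],[-0.95,0.556,0.1],[-0.95,0.556,0.1],[-0.95,0.556,0.1],[-0.95,0.556,0.1],[-0.95,0.556,0.1],[-0.95,0.556,0.1]], twist=[[0,0,0],[0,0,0],[0,0,0],[0,0,0],[0,0,0],[0,0,0],[0,0,0],[0,0,0]], gripper=[1,1,1,1,1,1,1,1])

```text
time: 3.6
tool_pos: [0.3249, 0.225, 0.3728]
ee_rot: [3.14, -0.001, 1.576]
wrist_force: [1.5, 1.0, -0.4]
width: 0.0941
finger_force: 0.0
```

Emit:
play_rows(translation=[[-0.95,0.556,0.1],[-0.95,0.556,0.1],[-0.95,0.556,0.1],[-0.95,0.556,0.1],[-0.95,0.556,0.1],[-0.95,0.556,0.1],[-0.95,0.556,0.1],[-0.95,0.556,0.1]], twist=[[0,0,0],[0,0,0],[0,0,0],[0,0,0],[0,0,0],[0,0,0],[0,0,0],[0,0,0]], gripper=[1,1,1,1,1,1,1,1])

```text
time: 4.4
tool_pos: [0.5037, -0.0789, 0.3407]
ee_rot: [3.141, -0.0, 1.575]
wrist_force: [-0.0, 0.1, -0.2]
width: 0.0937
finger_force: 0.0
```

Emit:
play_rows(translation=[[-0.95,0.556,0.1],[0,0,0],[0,0,0]], twist=[[0,0,0],[0,0,0],[0,0,0]], gripper=[1,1,1])

```text
time: 4.7
tool_pos: [0.5256, -0.1156, 0.336]
ee_rot: [-3.14, -0.001, 1.573]
wrist_force: [-0.5, -0.6, -0.9]
width: 0.0941
finger_force: 0.0
```

Emit:
play_rows(translation=[[0,-0.04,0.7],[0,0,0.9],[0,0,0.65],[0,0,0.4],[0,0,0],[0,0,0]], twist=[[0,0,0],[0,0,0],[0,0,0],[0,0,0],[0,0,0],[0,0,0]], gripper=[1,1,1,1,1,0])

```text
time: 5.3
tool_pos: [0.5237, -0.1139, 0.2315]
ee_rot: [3.141, -0.0, 1.575]
wrist_force: [0.9, 0.1, 0.1]
width: 0.0887
finger_force: 0.0
```

Emit:
play_rows(translation=[[0,0,0],[0,0,0],[0,0,0],[0,0,0],[0,0,0],[0,0,0]], twist=[[0,0,0],[0,0,0],[0,0,0],[0,0,0],[0,0,0],[0,0,0]], gripper=[-1,-1,-1,-1,-1,-1])

```text
time: 5.9
tool_pos: [0.5239, -0.1151, 0.2307]
ee_rot: [3.142, -0.0, 1.573]
wrist_force: [0.0, 0.4, -0.1]
width: 0.0418
finger_force: 0.0
```

Emit:
play_rows(translation=[[0,0,0],[0,0,0],[0,0,0],[0,0,-0.1]], twist=[[0,0,0],[0,0,0],[0,0,0],[0,0,0]], gripper=[-1,-1,-1,-1])

```text
time: 6.3
tool_pos: [0.5235, -0.1149, 0.2339]
ee_rot: [-3.14, -0.001, 1.573]
wrist_force: [-0.1, 0.1, -0.5]
width: 0.0351
finger_force: 30.0
```

Emit:
play_rows(translation=[[0,0,-0.3],[0,0,-0.6],[0,0,-0.75],[0,0,-0.6],[0,0,-0.3],[0,0,0]], twist=[[0,0,0],[0,0,0],[0,0,0],[0,0,0],[0,0,0],[0,0,0]], gripper=[-1,-1,-1,-1,-1,-1])

```text
time: 6.9
tool_pos: [0.5242, -0.1151, 0.3395]
ee_rot: [3.137, 0.002, 1.573]
wrist_force: [-0.2, 0.7, -1.5]
width: 0.0355
finger_force: 30.0
```

Emit:
play_rows(translation=[[0.4,0.05,0],[0.8,0.08,0],[0.95,0.1,0],[0.95,0.1,0],[0.95,0.1,0],[0.95,0.1,0],[0.7,0.06,0],[0.3,0.03,0]], twist=[[0,0,0],[0,0,0],[0,0,0],[0,0,0],[0,0,0],[0,0,0],[0,0,0],[0,0,0]], gripper=[-1,-1,-1,-1,-1,-1,-1,-1])

```text
time: 7.7
tool_pos: [0.5473, 0.1283, 0.3343]
ee_rot: [-3.137, -0.001, 1.577]
wrist_force: [0.4, -0.7, -0.4]
width: 0.0355
finger_force: 30.0
```

Emit:
play_rows(translation=[[0,0,0],[0,0,0],[0,0,0],[0,0,0],[0,0,0],[0,0,0]], twist=[[0,0,-0.4],[0,0,-0.7],[0,0,-0.7],[0,0,-0.3],[0,0,0],[0,0,0]], gripper=[-1,-1,-1,-1,-1,-1])

```text
time: 8.3
tool_pos: [0.5481, 0.1249, 0.3361]
ee_rot: [-3.141, -0.0, 1.781]
wrist_force: [-0.1, -0.3, -1.0]
width: 0.0354
finger_force: 30.0
```

```bash
python3 - <<'E'
from h import *
im={n:robot.snapshot(n) for n in("top","side")}
for n in im: cv2.imwrite(f"pics/{n}1.png",im[n][:,:,::-1])
E
```

```text
(no output)
```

View pics/side1.png

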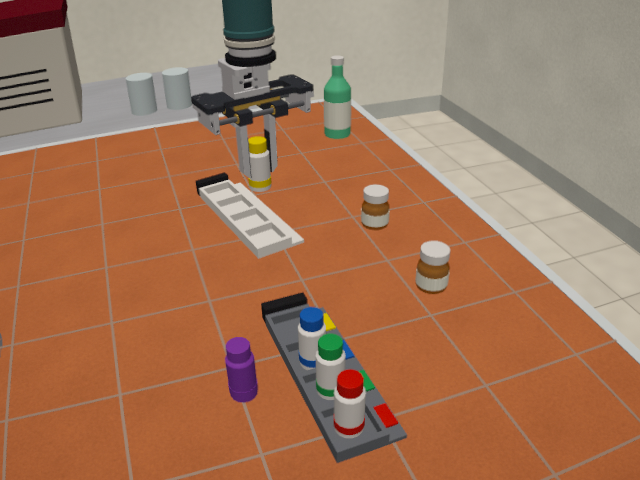

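Emit:
play_rows(translation=[[0,0,0.5],[0,0,0.8],[0,0,0.7],[0,0,0.35],[0,0,0.15],[0,0,0.1],[0,0,0],[0,0,0]], twist=[[0,0,0],[0,0,0],[0,0,0],[0,0,0],[0,0,0],[0,0,0],[0,0,0],[0,0,0]], gripper=[-1,-1,-1,-1,-1,-1,-1,-1])

```text
time: 9.2
tool_pos: [0.5487, 0.1251, 0.2342]
ee_rot: [3.139, 0.0, 1.783]
wrist_force: [1.1, -0.0, -1.3]
width: 0.0353
finger_force: 30.0
```

Emit:
play_rows(translation=[[0,0,0.02],[0,0,0.02],[0,0,0]], twist=[[0,0,0],[0,0,0],[0,0,0]], gripper=[-1,-1,-1])

```text
time: 9.5
tool_pos: [0.5482, 0.1251, 0.2314]
ee_rot: [3.141, -0.0, 1.783]
wrist_force: [0.7, 0.1, -0.9]
width: 0.0353
finger_force: 30.0
```

```bash
python3 - <<'E'
from h import *
im={n:robot.snapshot(n) for n in("top","side")}
o=robot.get_obs();print(o["tool_pos"],o["wrist_force"])
cv2.imwrite("pics/c2.png",cv2.resize(im["side"][90:270,160:340,::-1],None,fx=3,fy=3))
E
```

```text
[0.54816354 0.12509607 0.23119584] [-1.15874217  0.52134014 -1.08407494]
```

View pics/c2.png

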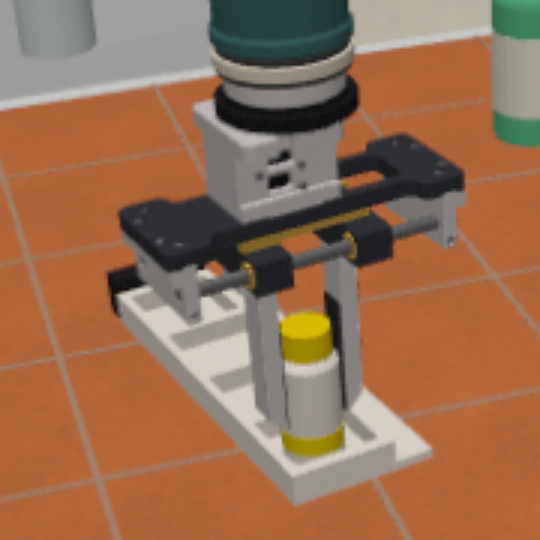

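The yellow bottle is over the last bay of the white rack, the one farthest from its black end, and still hanging (Fz about -1 N). I'm inching it down.

Emit:
play_rows(translation=[[0,0,0.02],[0,0,0.01],[0,0,0],[0,0,0]], twist=[[0,0,0],[0,0,0],[0,0,0],[0,0,0]], gripper=[-1,-1,-1,-1])

```text
time: 10.0
tool_pos: [0.5482, 0.1251, 0.2306]
ee_rot: [3.141, 0.0, 1.783]
wrist_force: [-1.9, 0.3, 5.2]
width: 0.0354
finger_force: 30.0
```

Emit:
play_rows(translation=[[0,0,0],[0,0,0],[0,0,0],[0,0,0],[0,0,0],[0,0,-0.4],[0,0,-0.8],[0,0,-0.9]], twist=[[0,0,0],[0,0,0],[0,0,0],[0,0,0],[0,0,0],[0,0,0],[0,0,0],[0,0,0]], gripper=[0.5,0.5,0.5,0.5,0.5,0.5,0.5,0.5])

```text
time: 10.8
tool_pos: [0.5477, 0.125, 0.3132]
ee_rot: [-3.138, -0.0, 1.783]
wrist_force: [0.5, 0.0, 0.3]
width: 0.0707
finger_force: 0.0
```

Emit:
play_rows(translation=[[0,0,-0.55],[0,0,0],[0,0,0],[-0.97,-0.06,0],[-0.97,-0.06,0],[-0.97,-0.06,0],[-0.97,-0.06,0],[-0.97,-0.06,0]], twist=[[0,0,0.7],[0,0,0.7],[0,0,0.7],[0,0,0],[0,0,0],[0,0,0],[0,0,0],[0,0,0]], gripper=[0.5,0.5,0.5,0.5,0.5,0.5,0.5,0.5])

```text
time: 11.6
tool_pos: [0.5362, -0.0704, 0.3359]
ee_rot: [3.141, -0.0, 1.573]
wrist_force: [0.4, -0.2, 0.1]
width: 0.0705
finger_force: 0.0
```

Emit:
play_rows(translation=[[-0.97,-0.06,0],[-0.97,-0.06,0],[-0.97,-0.08,0],[0,0,0],[0,0,0]], twist=[[0,0,0],[0,0,0],[0,0,0],[0,0,0],[0,0,0]], gripper=[0.5,0.5,0.5,0.5,0.5])

```text
time: 12.1
tool_pos: [0.5286, -0.1861, 0.3356]
ee_rot: [-3.141, -0.001, 1.571]
wrist_force: [1.0, -0.0, 0.2]
width: 0.0705
finger_force: 0.0
```

```bash
python3 - <<'E'
from h import *
im={n:robot.snapshot(n) for n in("top","side")}
o=robot.get_obs();print(o["tool_pos"],o["wrist_force"],o["ee_rot"],o["width"])
print(fitcap(im,"yellow",(.5484,.1254)))
E
```

```text
[ 0.52886543 -0.18459294  0.33576161] [-0.35696693  0.38299783 -0.29929595] [-3.14154724e+00 -7.48803734e-04  1.57358798e+00] 0.07032780793908518
(array([0.53839333, 0.1022792 ]), array([ 1.25223003e+01,  5.03097889e+00, -2.79804499e-02, -2.81733734e+01]), [np.int32(226), np.int32(67)])
```

Emit:
play_rows(translation=[[0.03,-0.03,0.7],[0,0,0.9],[0,0,0.65],[0,0,0.37],[0,0,0],[0,0,0],[0,0,0],[0,0,0]], twist=[[0,0,0],[0,0,0],[0,0,0],[0,0,0],[0,0,0],[0,0,0],[0,0,0],[0,0,0]], gripper=[0.5,0.5,0.5,0.5,0.5,-1,-1,-1])

```text
time: 13.0
tool_pos: [0.5282, -0.1844, 0.233]
ee_rot: [3.138, 0.001, 1.573]
wrist_force: [-0.2, -0.4, 0.0]
width: 0.0498
finger_force: 0.0
```

Emit:
play_rows(translation=[[0,0,0],[0,0,0],[0,0,0],[0,0,0]], twist=[[0,0,0],[0,0,0],[0,0,0],[0,0,0]], gripper=[-1,-1,-1,-1])

```text
time: 13.4
tool_pos: [0.5279, -0.1843, 0.2319]
ee_rot: [3.14, 0.001, 1.573]
wrist_force: [1.0, 0.5, 3.3]
width: 0.0356
finger_force: 30.0
```

```bash
python3 - <<'E'
from h import *
o=robot.get_obs();print(o["tool_pos"],o["wrist_force"],o["ee_rot"],o["width"],o["finger_force"])
E
```

```text
[ 0.52785759 -0.18433933  0.23192376] [0.9917903  0.47211855 3.26866347] [3.14006309e+00 5.38320276e-04 1.57267648e+00] 0.035559381724792526 30.000748964412196
```

Emit:
play_rows(translation=[[0,0,-0.3],[0,0,-0.65],[0,0,-0.8],[0,0,-0.6],[0,0,-0.3],[0.4,0.02,0],[0.8,0.02,0],[0.95,0.02,0]], twist=[[0,0,0],[0,0,0],[0,0,0],[0,0,0],[0,0,0],[0,0,0],[0,0,0],[0,0,0]], gripper=[-1,-1,-1,-1,-1,-1,-1,-1])

```text
time: 14.2
tool_pos: [0.5292, -0.097, 0.3349]
ee_rot: [-3.138, -0.002, 1.571]
wrist_force: [0.4, 0.5, -1.2]
width: 0.0359
finger_force: 30.0
```

Emit:
play_rows(translation=[[0.95,0.02,0],[0.95,0.02,0],[0.95,0.02,0],[0.95,0.02,0],[0.95,0.02,0],[0.95,0.02,0],[0.7,0.01,0],[0.4,0,0]], twist=[[0,0,0],[0,0,0],[0,0,0],[0,0,0],[0,0,0],[0,0,0],[0,0,0],[0,0,0]], gripper=[-1,-1,-1,-1,-1,-1,-1,-1])

```text
time: 15.0
tool_pos: [0.5332, 0.1767, 0.3348]
ee_rot: [-3.137, -0.0, 1.576]
wrist_force: [0.5, -0.5, -1.4]
width: 0.0356
finger_force: 30.0
```

Emit:
play_rows(translation=[[0.3,0,0],[0,0,0],[0,0,0],[0,0,0],[0,0,0],[0,0,0],[0,0,0]], twist=[[0,0,0],[0,0,-0.4],[0,0,-0.7],[0,0,-0.7],[0,0,-0.3],[0,0,0],[0,0,0]], gripper=[-1,-1,-1,-1,-1,-1,-1])

```text
time: 15.7
tool_pos: [0.5344, 0.1855, 0.3368]
ee_rot: [-3.141, 0.0, 1.781]
wrist_force: [-0.1, -0.7, -1.2]
width: 0.0354
finger_force: 30.0
```

```bash
python3 - <<'E'
from h import *
o=robot.get_obs();print(o["tool_pos"],o["wrist_force"],o["ee_rot"],o["width"],o["finger_force"])
im={n:robot.snapshot(n) for n in("top","side")}
cv2.imwrite("pics/c3.png",cv2.resize(im["side"][90:270,160:340,::-1],None,fx=3,fy=3))
E
```

```text
[0.53444911 0.18550187 0.33684052] [-0.07781229 -0.6763835  -1.18976847] [-3.14118047e+00  4.58775464e-05  1.78121378e+00] 0.035370984727305016 29.999776804761495
```

View pics/c3.png

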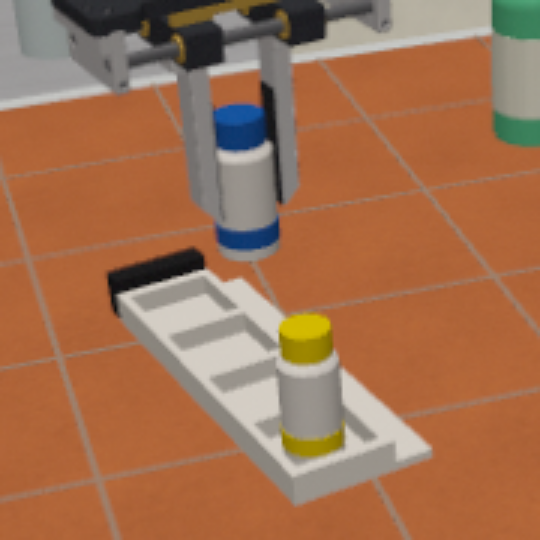

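Yellow is standing upright in the far bay. Blue is held upright above its own bay, so I'm lowering it.

Emit:
play_rows(translation=[[0.01,0.02,0.5],[0,0,0.8],[0,0,0.7],[0,0,0.35],[0,0,0.15],[0,0,0.1],[0,0,0.02],[0,0,0]], twist=[[0,0,0],[0,0,0],[0,0,0],[0,0,0],[0,0,0],[0,0,0],[0,0,0],[0,0,0]], gripper=[-1,-1,-1,-1,-1,-1,-1,-1])

```text
time: 16.6
tool_pos: [0.5356, 0.1865, 0.2336]
ee_rot: [3.139, -0.0, 1.783]
wrist_force: [0.0, -0.8, -1.8]
width: 0.0356
finger_force: 30.0
```

Emit:
play_rows(translation=[[0,0,0.015],[0,0,0],[0,0,0]], twist=[[0,0,0],[0,0,0],[0,0,0]], gripper=[-1,-1,-1])

```text
time: 16.9
tool_pos: [0.5352, 0.1864, 0.2321]
ee_rot: [3.141, -0.0, 1.783]
wrist_force: [-0.4, -0.0, -0.7]
width: 0.0355
finger_force: 30.0
```

Emit:
play_rows(translation=[[0,0,0.015],[0,0,0],[0,0,0]], twist=[[0,0,0],[0,0,0],[0,0,0]], gripper=[-1,-1,-1])

```text
time: 17.2
tool_pos: [0.5353, 0.1865, 0.2319]
ee_rot: [3.141, -0.0, 1.783]
wrist_force: [-0.9, 0.5, 4.3]
width: 0.0353
finger_force: 30.0
```

Emit:
play_rows(translation=[[0,0,0],[0,0,0],[0,0,0],[0,0,0],[0,0,0],[0,0,-0.4],[0,0,-0.8],[0,0,-0.9]], twist=[[0,0,0],[0,0,0],[0,0,0],[0,0,0],[0,0,0],[0,0,0],[0,0,0],[0,0,0]], gripper=[0.5,0.5,0.5,0.5,0.5,0.5,0.5,0.5])

```text
time: 18.0
tool_pos: [0.5347, 0.1863, 0.3144]
ee_rot: [-3.138, 0.0, 1.783]
wrist_force: [-0.4, -0.8, -0.4]
width: 0.0707
finger_force: 0.0
```

Emit:
play_rows(translation=[[0,0,-0.5],[0,0,0],[0,0,0],[-0.965,-0.008,0],[-0.965,-0.008,0],[-0.965,-0.008,0],[-0.965,-0.008,0],[-0.965,-0.008,0]], twist=[[0,0,0.7],[0,0,0.7],[0,0,0.7],[0,0,0],[0,0,0],[0,0,0],[0,0,0],[0,0,0]], gripper=[0.5,0.5,0.5,0.5,0.5,0.5,0.5,0.5])

```text
time: 18.8
tool_pos: [0.5337, -0.008, 0.3351]
ee_rot: [3.141, -0.0, 1.573]
wrist_force: [-0.2, 0.0, -0.4]
width: 0.0703
finger_force: 0.0
```

Emit:
play_rows(translation=[[-0.965,-0.008,0],[-0.965,-0.008,0],[-0.965,-0.008,0],[-0.965,-0.008,0],[-0.965,-0.008,0],[-0.965,-0.008,0],[0,0,0],[0,0,0]], twist=[[0,0,0],[0,0,0],[0,0,0],[0,0,0],[0,0,0],[0,0,0],[0,0,0],[0,0,0]], gripper=[0.5,0.5,0.5,0.5,0.5,0.5,0.5,0.5])

```text
time: 19.6
tool_pos: [0.5323, -0.2389, 0.3347]
ee_rot: [-3.141, -0.001, 1.571]
wrist_force: [0.4, -0.2, 0.7]
width: 0.0706
finger_force: 0.0
```

```bash
python3 - <<'E'
from h import *
o=robot.get_obs();print(o["tool_pos"],o["wrist_force"],o["ee_rot"],o["width"],o["finger_force"])
im={n:robot.snapshot(n) for n in("top","side")}
cv2.imwrite("pics/s4.png",im["side"][:,:,::-1])
for c,p in dict(yellow=(.5484,.1254),blue=(.5355,.1861)).items(): print(c,*fitcap(im,c,p,("top",)))
E
```

```text
[ 0.5322781 -0.2389199  0.3346608] [ 0.35530239 -0.15671888  0.65765818] [-3.14113769e+00 -1.04654821e-03  1.57099062e+00] 0.07058668161789838 0.0
yellow [0.54651803 0.12397023] [ 4.29520099e-07 -1.28785473e-07] [np.int32(228)]
blue [0.53297326 0.18768371] [-9.90165404e-07 -2.04175376e-06] [np.int32(232)]
```

View pics/s4.png

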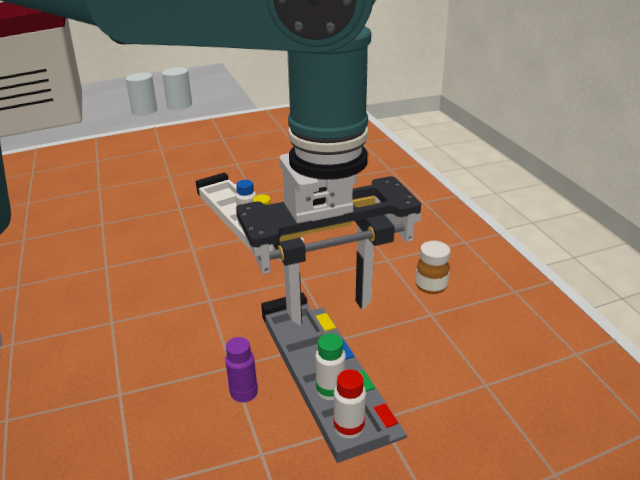

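Yellow and blue are placed. Fingers now straddle the green bottle at (330,365); purple (241,370) is clear of them. Next I grasp green.

Emit:
play_rows(translation=[[0,0,0.7],[0,0,0.9],[0,0,0.65],[0,0,0.35],[0,0,0],[0,0,0],[0,0,0],[0,0,0]], twist=[[0,0,0],[0,0,0],[0,0,0],[0,0,0],[0,0,0],[0,0,0],[0,0,0],[0,0,0]], gripper=[0.5,0.5,0.5,0.5,0.5,-1,-1,-1])

```text
time: 20.5
tool_pos: [0.5331, -0.2384, 0.2331]
ee_rot: [3.138, 0.002, 1.573]
wrist_force: [-0.7, -0.1, 0.0]
width: 0.0493
finger_force: 0.0
```

Emit:
play_rows(translation=[[0,0,0],[0,0,0],[0,0,0],[0,0,0]], twist=[[0,0,0],[0,0,0],[0,0,0],[0,0,0]], gripper=[-1,-1,-1,-1])

```text
time: 20.9
tool_pos: [0.5327, -0.2384, 0.2319]
ee_rot: [3.14, 0.001, 1.573]
wrist_force: [0.2, 0.4, 2.9]
width: 0.0356
finger_force: 30.0
```

Emit:
play_rows(translation=[[0,0,-0.3],[0,0,-0.65],[0,0,-0.8],[0,0,-0.6],[0,0,-0.3],[0.4,-0.02,0],[0.8,-0.02,0],[0.95,-0.02,0]], twist=[[0,0,0],[0,0,0],[0,0,0],[0,0,0],[0,0,0],[0,0,0],[0,0,0],[0,0,0]], gripper=[-1,-1,-1,-1,-1,-1,-1,-1])

```text
time: 21.7
tool_pos: [0.5292, -0.1511, 0.3347]
ee_rot: [-3.138, -0.002, 1.571]
wrist_force: [0.7, 0.4, -1.7]
width: 0.0355
finger_force: 30.0
```

Emit:
play_rows(translation=[[0.95,-0.02,0],[0.95,-0.02,0],[0.95,-0.02,0],[0.95,-0.02,0],[0.95,-0.02,0],[0.95,-0.02,0],[0.95,-0.02,0],[0.95,-0.02,0]], twist=[[0,0,0],[0,0,0],[0,0,0],[0,0,0],[0,0,0],[0,0,0],[0,0,0],[0,0,0]], gripper=[-1,-1,-1,-1,-1,-1,-1,-1])

```text
time: 22.5
tool_pos: [0.5214, 0.154, 0.3347]
ee_rot: [-3.137, 0.0, 1.573]
wrist_force: [0.0, -0.2, -0.8]
width: 0.0354
finger_force: 30.0
```

Emit:
play_rows(translation=[[0.95,-0.02,0],[0.8,-0.02,0],[0.4,0,0],[0.23,0,0],[0,0,0],[0,0,0],[0,0,0],[0,0,0]], twist=[[0,0,0],[0,0,0],[0,0,0],[0,0,0],[0,0,-0.4],[0,0,-0.7],[0,0,-0.7],[0,0,-0.3]], gripper=[-1,-1,-1,-1,-1,-1,-1,-1])

```text
time: 23.3
tool_pos: [0.5211, 0.246, 0.3364]
ee_rot: [-3.14, 0.001, 1.783]
wrist_force: [0.3, -0.3, -1.3]
width: 0.0356
finger_force: 30.0
```

Emit:
play_rows(translation=[[0,0,0],[0,0,0]], twist=[[0,0,0],[0,0,0]], gripper=[-1,-1])

```text
time: 23.5
tool_pos: [0.5211, 0.2465, 0.3369]
ee_rot: [-3.141, 0.0, 1.781]
wrist_force: [-0.6, -0.4, -1.5]
width: 0.0357
finger_force: 30.0
```

Same lowering as for blue.

Emit:
play_rows(translation=[[0.01,0.03,0.5],[0,0,0.8],[0,0,0.7],[0,0,0.35],[0,0,0.15],[0,0,0.1],[0,0,0.02],[0,0,0]], twist=[[0,0,0],[0,0,0],[0,0,0],[0,0,0],[0,0,0],[0,0,0],[0,0,0],[0,0,0]], gripper=[-1,-1,-1,-1,-1,-1,-1,-1])

```text
time: 24.3
tool_pos: [0.5227, 0.2478, 0.2337]
ee_rot: [3.139, -0.0, 1.783]
wrist_force: [0.5, 0.6, -1.6]
width: 0.0355
finger_force: 30.0
```

Emit:
play_rows(translation=[[0,0,0.02],[0,0,0],[0,0,0]], twist=[[0,0,0],[0,0,0],[0,0,0]], gripper=[-1,-1,-1])

```text
time: 24.6
tool_pos: [0.5223, 0.2477, 0.2319]
ee_rot: [3.141, -0.0, 1.783]
wrist_force: [-1.2, -0.4, -0.7]
width: 0.0355
finger_force: 30.0
```

Emit:
play_rows(translation=[[0,0,0.012],[0,0,0],[0,0,0]], twist=[[0,0,0],[0,0,0],[0,0,0]], gripper=[-1,-1,-1])

```text
time: 24.9
tool_pos: [0.5223, 0.2477, 0.2319]
ee_rot: [3.141, -0.0, 1.783]
wrist_force: [-1.2, -0.5, 4.1]
width: 0.0355
finger_force: 30.0
```

Emit:
play_rows(translation=[[0,0,0],[0,0,0],[0,0,0],[0,0,0],[0,0,0],[0,0,-0.4],[0,0,-0.8],[0,0,-0.9]], twist=[[0,0,0],[0,0,0],[0,0,0],[0,0,0],[0,0,0],[0,0,0],[0,0,0],[0,0,0]], gripper=[0.5,0.5,0.5,0.5,0.5,0.5,0.5,0.5])

```text
time: 25.7
tool_pos: [0.5218, 0.2474, 0.3143]
ee_rot: [-3.138, 0.0, 1.783]
wrist_force: [0.5, 0.0, 0.2]
width: 0.0706
finger_force: 0.0
```

Emit:
play_rows(translation=[[0,0,-0.5],[0,0,0],[0,0,0],[-0.915,0.015,0],[-0.915,0.015,0],[-0.915,0.015,0],[-0.915,0.015,0],[-0.915,0.015,0]], twist=[[0,0,0.7],[0,0,0.7],[0,0,0.7],[0,0,0],[0,0,0],[0,0,0],[0,0,0],[0,0,0]], gripper=[0.5,0.5,0.5,0.5,0.5,0.5,0.5,0.5])

```text
time: 26.5
tool_pos: [0.5253, 0.0633, 0.335]
ee_rot: [3.141, -0.0, 1.573]
wrist_force: [0.8, -0.7, -0.1]
width: 0.0707
finger_force: 0.0
```

Emit:
play_rows(translation=[[-0.915,0.015,0],[-0.915,0.015,0],[-0.915,0.015,0],[-0.915,0.015,0],[-0.915,0.015,0],[-0.915,0.015,0],[-0.915,0.015,0],[-0.915,0.015,0]], twist=[[0,0,0],[0,0,0],[0,0,0],[0,0,0],[0,0,0],[0,0,0],[0,0,0],[0,0,0]], gripper=[0.5,0.5,0.5,0.5,0.5,0.5,0.5,0.5])

```text
time: 27.3
tool_pos: [0.5307, -0.2297, 0.335]
ee_rot: [3.141, -0.0, 1.573]
wrist_force: [1.3, 1.2, 0.8]
width: 0.0707
finger_force: 0.0
```

Emit:
play_rows(translation=[[-0.915,0.015,0],[-0.915,0.015,0],[0,0,0],[0,0,0]], twist=[[0,0,0],[0,0,0],[0,0,0],[0,0,0]], gripper=[0.5,0.5,0.5,0.5])

```text
time: 27.7
tool_pos: [0.5321, -0.3019, 0.3345]
ee_rot: [-3.141, -0.001, 1.571]
wrist_force: [0.9, -0.3, -0.7]
width: 0.0703
finger_force: 0.0
```

Emit:
play_rows(translation=[[0,-0.02,0.7],[0,0,0.9],[0,0,0.65],[0,0,0.35],[0,0,0],[0,0,0],[0,0,0],[0,0,0]], twist=[[0,0,0],[0,0,0],[0,0,0],[0,0,0],[0,0,0],[0,0,0],[0,0,0],[0,0,0]], gripper=[0.5,0.5,0.5,0.5,0.5,-1,-1,-1])

```text
time: 28.5
tool_pos: [0.5321, -0.3016, 0.2331]
ee_rot: [3.139, 0.002, 1.573]
wrist_force: [-0.2, -0.3, 0.2]
width: 0.0501
finger_force: 0.0
```

Emit:
play_rows(translation=[[0,0,0],[0,0,0],[0,0,0],[0,0,0]], twist=[[0,0,0],[0,0,0],[0,0,0],[0,0,0]], gripper=[-1,-1,-1,-1])

```text
time: 28.9
tool_pos: [0.5318, -0.3015, 0.2318]
ee_rot: [3.14, 0.001, 1.573]
wrist_force: [1.5, 0.3, 3.6]
width: 0.0355
finger_force: 30.0
```

Emit:
play_rows(translation=[[0,0,-0.3],[0,0,-0.65],[0,0,-0.8],[0,0,-0.6],[0,0,-0.3],[0.4,-0.03,0],[0.8,-0.03,0],[0.95,-0.03,0]], twist=[[0,0,0],[0,0,0],[0,0,0],[0,0,0],[0,0,0],[0,0,0],[0,0,0],[0,0,0]], gripper=[-1,-1,-1,-1,-1,-1,-1,-1])

```text
time: 29.7
tool_pos: [0.5269, -0.2142, 0.3345]
ee_rot: [-3.138, -0.002, 1.571]
wrist_force: [0.7, 0.1, -0.4]
width: 0.0352
finger_force: 30.0
```

Emit:
play_rows(translation=[[0.95,-0.03,0],[0.95,-0.03,0],[0.95,-0.03,0],[0.95,-0.03,0],[0.95,-0.03,0],[0.95,-0.03,0],[0.95,-0.03,0],[0.95,-0.03,0]], twist=[[0,0,0],[0,0,0],[0,0,0],[0,0,0],[0,0,0],[0,0,0],[0,0,0],[0,0,0]], gripper=[-1,-1,-1,-1,-1,-1,-1,-1])

```text
time: 30.5
tool_pos: [0.516, 0.0909, 0.3347]
ee_rot: [-3.137, -0.0, 1.573]
wrist_force: [0.1, -0.5, -1.3]
width: 0.0358
finger_force: 30.0
```

Emit:
play_rows(translation=[[0.95,-0.03,0],[0.95,-0.03,0],[0.95,-0.03,0],[0.95,-0.03,0],[0.9,-0.03,0],[0.5,-0.03,0],[0.27,-0.03,0],[0,0,0]], twist=[[0,0,0],[0,0,0],[0,0,0],[0,0,0],[0,0,0],[0,0,0],[0,0,0],[0,0,0]], gripper=[-1,-1,-1,-1,-1,-1,-1,-1])

```text
time: 31.3
tool_pos: [0.5075, 0.3086, 0.3352]
ee_rot: [-3.138, 0.001, 1.575]
wrist_force: [0.3, 0.3, -1.3]
width: 0.0356
finger_force: 30.0
```

Emit:
play_rows(translation=[[0,0,0],[0,0,0],[0,0,0],[0,0,0],[0,0,0],[0,0,0]], twist=[[0,0,-0.4],[0,0,-0.7],[0,0,-0.7],[0,0,-0.3],[0,0,0],[0,0,0]], gripper=[-1,-1,-1,-1,-1,-1])

```text
time: 31.9
tool_pos: [0.5087, 0.3068, 0.3368]
ee_rot: [-3.141, 0.0, 1.781]
wrist_force: [0.3, -0.0, -1.3]
width: 0.0356
finger_force: 30.0
```

```bash
python3 - <<'E'
from h import *
im={n:robot.snapshot(n) for n in("top","side")}
cv2.imwrite("pics/c5.png",cv2.resize(im["side"][90:270,160:340,::-1],None,fx=3,fy=3))
E
```

```text
(no output)
```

View pics/c5.png

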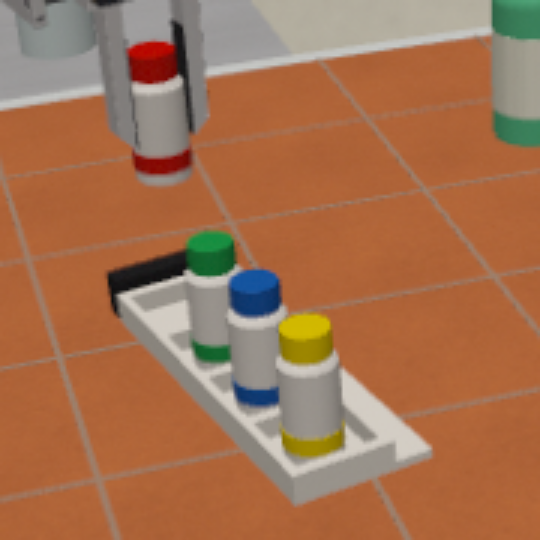

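Green, blue and yellow are standing in their bays, and red is held above the bay next to the black end. I'm lowering it.

Emit:
play_rows(translation=[[0.01,0.02,0.5],[0,0,0.8],[0,0,0.7],[0,0,0.35],[0,0,0.15],[0,0,0.1],[0,0,0.02],[0,0,0]], twist=[[0,0,0],[0,0,0],[0,0,0],[0,0,0],[0,0,0],[0,0,0],[0,0,0],[0,0,0]], gripper=[-1,-1,-1,-1,-1,-1,-1,-1])

```text
time: 32.8
tool_pos: [0.5098, 0.3082, 0.2336]
ee_rot: [3.139, -0.001, 1.783]
wrist_force: [-0.4, -0.6, -1.0]
width: 0.0359
finger_force: 30.0
```

Emit:
play_rows(translation=[[0,0,0.02],[0,0,0],[0,0,0]], twist=[[0,0,0],[0,0,0],[0,0,0]], gripper=[-1,-1,-1])

```text
time: 33.1
tool_pos: [0.5094, 0.308, 0.2319]
ee_rot: [3.141, -0.0, 1.783]
wrist_force: [0.1, 0.3, 0.0]
width: 0.0352
finger_force: 30.0
```

Emit:
play_rows(translation=[[0,0,0.012],[0,0,0],[0,0,0]], twist=[[0,0,0],[0,0,0],[0,0,0]], gripper=[-1,-1,-1])

```text
time: 33.4
tool_pos: [0.5095, 0.308, 0.2318]
ee_rot: [3.141, -0.0, 1.783]
wrist_force: [-2.0, 0.2, 4.6]
width: 0.0354
finger_force: 30.0
```

Red has touched down (4.6 N). I release it, rise and move away in +y and back.

Emit:
play_rows(translation=[[0,0,0],[0,0,0],[0,0,0],[0,0,0],[0,0,0],[0,0,-0.4],[0,0,-0.8],[0,0,-0.9]], twist=[[0,0,0],[0,0,0],[0,0,0],[0,0,0],[0,0,0],[0,0,0],[0,0,0],[0,0,0]], gripper=[0.5,0.5,0.5,0.5,0.5,0.5,0.5,0.5])

```text
time: 34.2
tool_pos: [0.509, 0.3078, 0.3141]
ee_rot: [-3.138, 0.001, 1.783]
wrist_force: [0.4, -0.1, 0.5]
width: 0.0708
finger_force: 0.0
```

Emit:
play_rows(translation=[[0,0,-0.9],[0,-0.7,-0.5],[0,-0.9,0],[0.5,-0.9,0],[0.5,-0.9,0],[0.5,-0.9,0],[0.5,-0.5,0],[0,0,0]], twist=[[0,0,0],[0,0,0],[0,0,0],[0,0,0],[0,0,0],[0,0,0],[0,0,0],[0,0,0]], gripper=[0.5,0.5,0.5,0.5,0.5,0.5,0.5,0.5])

```text
time: 35.0
tool_pos: [0.3023, 0.3467, 0.3713]
ee_rot: [3.141, -0.001, 1.787]
wrist_force: [0.7, -0.6, 0.1]
width: 0.0707
finger_force: 0.0
```

```bash
python3 - <<'E'
from h import *
np.set_printoptions(precision=4,suppress=True)
im={n:robot.snapshot(n) for n in("top","side")}
cv2.imwrite("pics/s6.png",im["side"][:,:,::-1]);cv2.imwrite("pics/t6.png",im["top"][:,:,::-1])
for c,p in dict(yellow=(.5484,.1254),blue=(.5355,.1861),green=(.5225,.2467),red=(.5096,.3074)).items(): print(c,p,*fitcap(im,c,p))
E
```

```text
yellow (0.5484, 0.1254) [0.5469 0.1245] [-0.2812 -0.2462 -0.1107  0.5229] [np.int32(228), np.int32(254)]
blue (0.5355, 0.1861) [0.5335 0.1881] [-0.2386 -0.2961 -0.2026  0.5137] [np.int32(232), np.int32(218)]
green (0.5225, 0.2467) [0.5206 0.2484] [ 0.1401 -0.2643 -0.2627  0.069 ] [np.int32(218), np.int32(189)]
red (0.5096, 0.3074) [ 0.5138 -0.1083] [-100.5376   32.0037   66.516   125.3146] [np.int32(136), np.int32(168)]
```

View pics/s6.png

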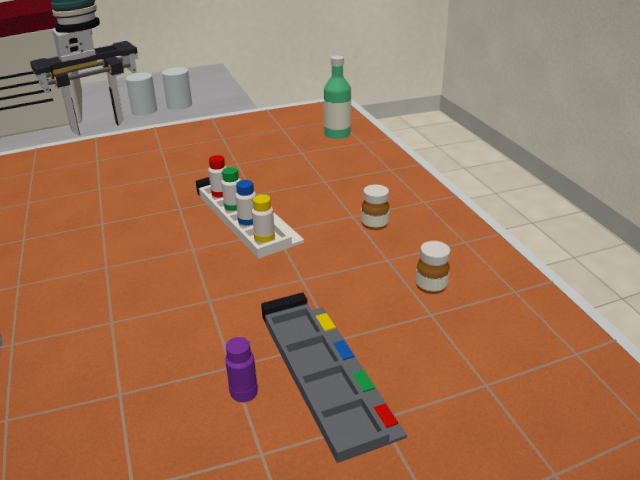

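View pics/t6.png

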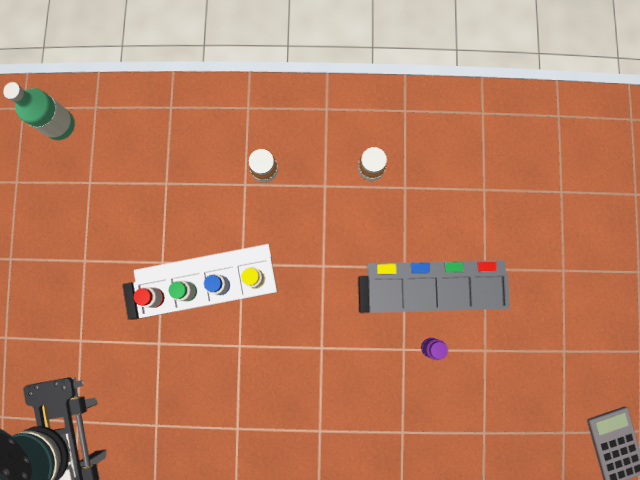

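Both views show the four bottles upright in the white rack. From its black end the order is red (143,297), green (178,290), blue (213,284), yellow (252,277). The grey rack is empty, the jars and the purple bottle haven't moved, and the arm is clear. The red cap fit picked up the wrong blob, so I checked red by eye in both pictures.

```bash
python3 -c "
from bench import robot
print(robot.close_job())"
```

```text
the job is handed in; nothing more can be done
None
```

All four bottles are upright in the white rack in reverse order (red, green, blue, yellow from its black end), each lowered to light floor contact and released, and the job was handed in at about 35 s.

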